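# Swap over the tube-rack docks

### The arm

A 6-joint arm with a two-finger parallel gripper is mounted at the origin on the work surface. World frame = base frame: x ahead of the robot, y to its left, z up, the work surface at z = 0. Lengths are in mm, angles in degrees, forces in N, time in s.
With the tool pointing down it reaches from about 300 to 850 mm from the base axis. Payload 4.2 kg.
Tool frame: the origin (TCP) lies between the finger pads; the fingertips stand 22 mm ahead of it and the grasp point (between the pads) lies 3 mm ahead of it; z points along the fingers, y is the direction in which the jaws open and shut (so a half turn about z gives the same grasp; the last joint's range is limited). The gripper opens to 91 mm and grips with 3 to 60 N. Pads are 32 mm wide; open, the fingers measure 118 mm over their backs; the gripper's body (76 mm by 178 mm) begins 60 mm behind the grasp point.
Start: joints at [-1.146, 18.312, 89.639, -0, 72.044, -1.146], TCP at [575.014, 0, 235.976] pointing down, gripper open.
Joint ranges: [-177.97, 177.97], [-48.28, 115.42], [12.27, 149.76], [-77.06, 257.06], [2.81, 150.46], [-146.56, 146.56]. Speed limits (degrees/s): [147.25, 147.25, 180, 180, 180, 180].

### API

Orientations are given as [roll, pitch, yaw] about the fixed x, y, z axes, in that order (R = Rz(yaw) Ry(pitch) Rx(roll)).
In Python, from workcell import telemetry, cams, env gives the robot as it stands.
- The arm moves only by the shell command python3 -m inch 'ROWS' [FORCE]. ROWS is JSON, a list of rows, each an object of numbers: "x", "y", "z": the shift along the tool's x, y, z in cm; "yaw": the turn about the tool's z in units of 5 degrees (1.0 is 5 degrees); "gripper": the gripper's target within -1 to 1 (fully open at 1, half-way at 0, shut at -1). A call has 1 to 12 rows; each row shifts and turns the commanded pose from where the row before left it, along the tool's axes as they then stand; what a row does not reach is not made up. A row lasts 1/12 s, in which the tool goes at most 41.7 mm and 7.16 degrees, less where a joint would pass 70% of its speed; a pose out of reach is approached as far as the arm can. A call is refused whole if a number of a shift passes 4.17 or a number of a turn 1, either way. A call with a gripper value outside its range is refused whole. The fingers move at their own pace and stop on an object; FORCE is the grip in N (left out, the last holds). Time passes only in rows, so rows that do not move let the fingers close. It gives the time, the measured TCP pose, the force and the opening at its end, in the units of the state.
- telemetry.state(): the state, without advancing time (a new reading comes with each control period).
- cams.grab_frame(name): name is "scene" or "side" or "wrist"; returns a dict with "pixels" (400x640x3 uint8, red, green, blue), "mtx" (3x3 intrinsics, pixels), "rvec" (rotation vector, rad) and "tvec" (3), from world to camera coordinates, as OpenCV has them. Camera axes: x right, y down, z forward; pixel columns grow to the right and rows downward; lengths in mm; the calibration is good to about 2 mm. The wrist camera is an equidistant fisheye: a pixel r from the principal point sees the ray r / f radians off the axis. A picture is of the moment at which its call begins. There is no depth.
- env.job_done(): hands the job in, once; it reports no verdict.
The state is a dict: "time_s": time; "qpos": joint angles; "qvel": joint speeds; "effort": joint torques, N m; "ee_pos": TCP position; "ee_rot": TCP orientation; "force": force on the tool from outside, world axes, zero at the start; "torque": the same for the moment, N m; "gripper_width": finger opening in mm.
Only numpy, scipy, OpenCV 4.12 (cv2) and the standard library are available. Lean on these libraries where they do the work, as an engineer would, in place of code of your own. Each camera call takes 0.05 s, during which the arm holds its last target. There are 200 camera calls.

### The job

Two tray docks stand on the lab bench. First push the empty tray, left partly out, fully home; then hook a fingertip behind the front lip of the tray that carries the tube rack and draw that tray out along its rails all the way to its stop, never having both trays out at once. Grip and lift nothing, do not touch the rack, and leave the other things on the bench alone.

Things in the scene. Friction and masses are not known exactly. Their poses are not given: they have to be found in the camera images.
- full_dock: White open-topped dock, fixed to the bench, holding the tray with the tube rack. 175 mm long (x 0 to +175 mm from its origin), 126 mm wide, side walls 45 mm tall, a rear block (x 130 to 175 mm) 72 mm tall. Origin: on the bench under the middle of its front opening; its x axis points into the dock, its tray slides out along its -x. z up.
- empty_dock: The identical second dock, whose tray is empty; same size, origin and axes. Which dock stands left or right varies, and each has its own yaw.
- full_tray (a joint): How far the rack's tray is drawn out, m: 0 fully home (its start), 0.110 at its outer stop. Sliding friction about 2.5 N plus 8 N per m/s; no spring, it stays where left. Tray 104 mm wide, floor top 12 mm above the bench; the nest wall in front of the rack has its top 28 mm above the bench.
- empty_tray (a joint): How far the empty tray is drawn out, m: 0 fully home, 0.110 at its outer stop; it starts 0.04 to 0.09 out. Same tray, same friction.
- full_lip: Inner half of the upright front lip of the rack's tray, 4 mm thick, top 60 mm above the bench, bottom 7 mm. Origin: middle of the top edge of the INNER face (the face to hook, looking to +x, into the dock), 50 mm in front of the dock's opening when the tray is home. Behind it an open pocket 49 mm long in x takes a fingertip from above, tray home or out. 104 mm wide; +x is the sliding line, into the dock; z up.
- full_front: Outer half of the same lip, 4 mm thick (the whole lip is 8 mm). Origin: middle of the top edge of the OUTER face (looking to -x), 58 mm in front of the dock's opening when the tray is home. 104 mm wide; +x is the sliding line, into the dock; z up.
- empty_lip: Inner half of the front lip of the empty tray, as full_lip: origin at the middle of the top edge of its inner face, 60 mm above the bench. 104 mm wide; +x is the sliding line, into the dock; z up.
- empty_front: Outer half of the front lip of the empty tray, as full_front: origin at the middle of the top edge of its outer face (the face to push), 60 mm above the bench. 104 mm wide; +x is the sliding line, into the dock; z up.
- rack: Orange tube rack with capped microtubes, lying loose in the nest of its tray: 104 x 82 x 28 mm, 36 mm over the caps (48 mm above the bench). Origin: centre of its underside, 12 mm above the bench, about 61 mm behind the dock's front when the tray is home.
- wash_bottle: Bystander: white bottle, 64 mm across, about 150 mm tall, loose on the bench. Origin: centre of its underside.
- tip_box: Bystander: orange pipette-tip box with grey lid, 117 x 82 x 63 mm, loose. Origin: centre of its underside.
- beaker: Bystander: small clear plastic beaker, 60 mm across, 70 mm tall, loose. Origin: centre of its underside.
Not all that is in view belongs to the job. Leave any blue look-alike of the rack alone.

How it is judged:
By the outcome, as a careful person would: the job done as asked, in the order asked, and still so for the second after the job is handed in, with the robot touching nothing.
It also fails if it takes over 48 s, if anything falls off the work surface, if the arm or the gripper's body presses on something with over 40 N, if the wrist force passes 120 N, or if a joint passes its speed limit or range.

## Working session

There is one attempt and no reset: what is moved stays moved. The work goes in short steps, Python scripts to look and compute and a shell command to move; the robot and the scene stay as the last step left them, time stands still between calls to the robot, and variables do not carry over. Pictures are saved under pics/ and viewed, about 8 in all and at most 12, crops included, and the job is handed in when it is done.

```bash
mkdir -p pics; ls; cat > h.py <<'E'
import numpy as np,cv2
from workcell import telemetry,cams,env
def grab(n,f):
    d=cams.grab_frame(n); np.savez('pics/'+f+'.npz',**{k:np.array(v) for k,v in d.items()})
    cv2.imwrite('pics/'+f+'.png',d['pixels'][:,:,::-1]); return d
def load(f): return dict(np.load('pics/'+f+'.npz'))
def ray(d,uv,z):
    """scene/side pixel -> world point on plane z"""
    R=cv2.Rodrigues(np.array(d['rvec'],float))[0];t=np.array(d['tvec'],float).ravel()
    v=R.T@(np.linalg.inv(np.array(d['mtx'],float))@np.array([uv[0],uv[1],1.]));c=-R.T@t
    return c+v*(z-c[2])/v[2]
def proj(d,P):
    return cv2.projectPoints(np.array(P,float).reshape(-1,3),np.array(d['rvec'],float),np.array(d['tvec'],float),np.array(d['mtx'],float),None)[0].reshape(-1,2)
E
python3 - <<'E'
from h import *
a=grab('scene','s0');b=grab('side','d0')
for d in (a,b):
    R=cv2.Rodrigues(np.array(d['rvec'],float))[0];print(-R.T@np.array(d['tvec'],float).ravel())
print(telemetry.state())
E
```

```text
pics
[1404.44328459  244.2177002   831.89039876]
[-305.53684233  869.58681778  771.54241576]
{'time_s': 0.1, 'qpos': array([-1.14595408e+00,  1.83468653e+01,  8.96989939e+01,  1.61090861e-03,
        7.20420837e+01, -1.14652000e+00]), 'qvel': array([ 0.01182539, -0.14559008, -0.23260905, -0.03112853, -0.02164006,
        0.04490211]), 'effort': array([ 5.01049108e-04, -4.13330913e+01, -2.32510239e+01,  7.29743019e-02,
        4.21804120e-02, -4.88014211e-05]), 'ee_pos': array([5.74594973e+02, 1.68733390e-02, 2.35218330e+02]), 'ee_rot': array([-1.79912105e+02, -3.29102492e-03,  9.00000656e+01]), 'force': array([-0.47858543,  0.48862028,  0.22231709]), 'torque': array([-0.0193258 , -0.01234628, -0.01944751]), 'gripper_width': 91.42817829014652}
```

View pics/s0.png

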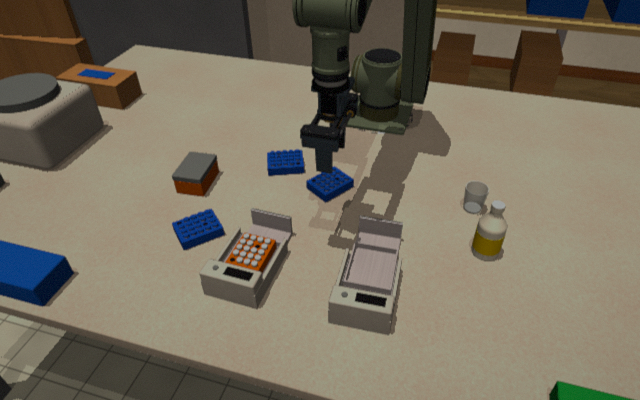

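View pics/d0.png

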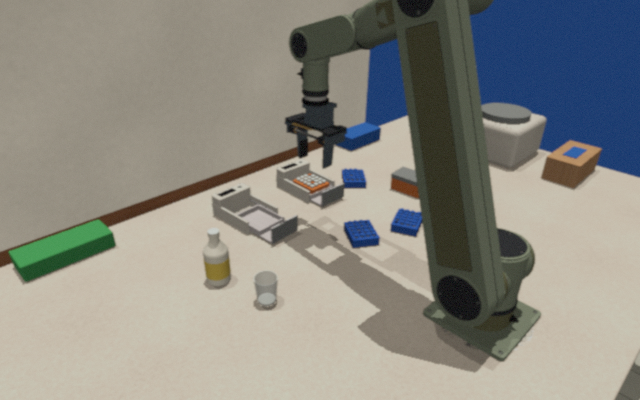

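The docks are at about (365,275) scene, with the empty tray partly out, and (248,258), with the orange rack. Three blue racks at (285,162), (330,183) and (198,228) are decoys, since the rack in question is orange and sits in a tray. Next is an enlarged crop to confirm this and get the corners.

```bash
python3 - <<'E'
from h import *
a=load('s0')['pixels'][195:340,190:420,::-1]; cv2.imwrite('pics/c0.png',cv2.resize(a,None,fx=3.4,fy=3.4,interpolation=cv2.INTER_CUBIC))
E
```

```text
(no output)
```

View pics/c0.png

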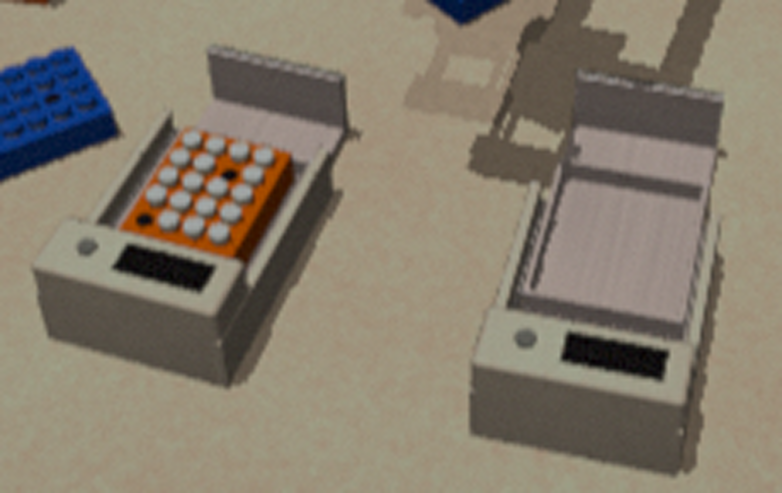

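The crop confirms it: the left dock at (248,258) holds the orange rack with white caps, and its tray is home. The right dock's tray is empty and partly out. The lip top edges are at crop (210,50)-(345,75) and (578,73)-(722,95).

```bash
python3 - <<'E'
from h import *
a=load('s0')
def P(u,v,z): return ray(a,((u+.5)/3.4+190-.5,(v+.5)/3.4+195-.5),z)
for n,pts in {'full':[(35,268,72),(222,318,72),(255,262,72),(68,222,72),(210,50,60),(345,75,60)],'empty':[(472,370,72),(690,408,72),(698,350,72),(488,312,72),(578,73,60),(722,95,60)]}.items():
    Q=[P(*p) for p in pts]; print(n); print(np.round(Q,1))
    m=(Q[4]+Q[5])/2; e=Q[5]-Q[4]; r=(Q[0]+Q[1])/2
    print('lip',m,'width',np.linalg.norm(e),'yaw lip',np.degrees(np.arctan2(e[1],e[0]))-90,'yaw axis',np.degrees(np.arctan2(*(r-m)[1::-1])),'rear width',np.linalg.norm(Q[0]-Q[1]),'lip-rear',np.linalg.norm((r-m)[:2]))
# check beaker, bottle, blue racks
for n,u,v,z in [('blueA',330,183,28),('blueB',285,162,28),('blueC',198,228,28),('bottle',488,255,0),('beaker',475,210,0)]: print(n,ray(a,(u,v),z).round())
E
```

```text
full
[[ 856.1 -201.7   72. ]
 [ 859.9  -76.4   72. ]
 [ 814.1  -74.2   72. ]
 [ 816.4 -199.8   72. ]
 [ 629.4 -186.    60. ]
 [ 627.4  -84.    60. ]]
lip [ 628.40311778 -134.97405396   60.        ] width 102.06056981030689 yaw lip 1.1082465719970287 yaw axis -1.0120823966295602 rear width 125.30322014865737 lip-rear 229.58791342426437
empty
[[854.7  76.6  72. ]
 [845.5 201.6  72. ]
 [804.4 198.6  72. ]
 [811.6  73.8  72. ]
 [579.9  73.   60. ]
 [574.1 174.2  60. ]]
lip [577.02081635 123.62471027  60.        ] width 101.31545301480573 yaw lip 3.2717425885898024 yaw axis 3.251332560473963 rear width 125.34511229038615 lip-rear 273.507759156778
blueA [439. -42.  28.]
blueB [ 382. -193.   28.]
blueC [ 696. -301.   28.]
bottle [564. 382.   0.]
beaker [409. 344.  -0.]
```

```bash
python3 -m inch '[{"yaw":-0.7,"gripper":-1},{"x":2.5,"y":-1},{"x":2.5,"y":-1},{"x":2.5,"y":-1},{"x":2.5,"y":-0.75},{"x":2.35},{"z":2},{"z":2},{"z":2},{"z":2},{}]' 20; python3 -c "
from h import *
grab('scene','s1');d=grab('wrist','w1');print(telemetry.state()['ee_pos'],telemetry.state()['gripper_width'])
a=load('s0')['pixels'];s=load('s1')['pixels'][110:310,200:440,::-1];
A=cv2.resize(s,None,fx=2,fy=2);B=cv2.resize(d['pixels'][:,:,::-1],None,fx=.5,fy=.5)
o=np.zeros((600,480,3),np.uint8);o[:400]=A;o[400:600,:320]=B;cv2.imwrite('pics/m1.png',o)"
```

```text
[5.74762752e+02 1.60666173e-02 2.35429356e+02] 91.17522113351926invalid input
```

View pics/m1.png

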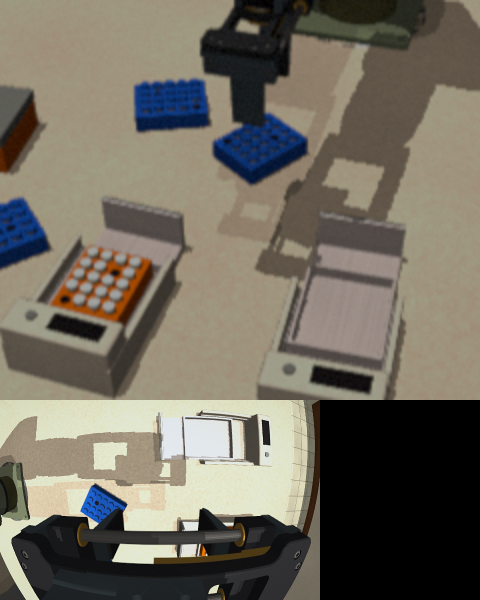

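The arm hasn't moved because the call was refused, most likely over the empty row. The picture is otherwise consistent with the first: empty tray out on the right, full tray home. I'll resend without the empty row.

```bash
python3 -m inch '[{"yaw":-0.7,"gripper":-1},{"x":2.5,"y":-1},{"x":2.5,"y":-1},{"x":2.5,"y":-1},{"x":2.5,"y":-0.75},{"x":2.35},{"z":2},{"z":2},{"z":2},{"z":2},{"x":0}]' 20
```

```text
invalid input
```

```bash
python3 -m inch '[{"x":0,"y":0,"z":0,"yaw":-0.7,"gripper":-1}]' 20; python3 -m inch '[{"x":2.5,"y":-1,"z":0,"yaw":0,"gripper":-1}]'
```

```text
time_s: 0.28
ee_pos: [574.8, 0.0, 235.6]
ee_rot: [-180.0, -0.0, 93.6]
force: [0.1, -0.5, -0.1]
gripper_width: 86.9
time_s: 0.37
ee_pos: [565.0, 21.8, 235.5]
ee_rot: [179.9, 0.1, 93.4]
force: [0.6, 0.5, -0.0]
gripper_width: 80.8
```

```bash
python3 -m inch '[{"x":2.5,"y":-1,"z":0,"yaw":0,"gripper":-1},{"x":2.5,"y":-1,"z":0,"yaw":0,"gripper":-1},{"x":2.5,"y":-0.75,"z":0,"yaw":0,"gripper":-1},{"x":2.35,"y":0,"z":0,"yaw":0,"gripper":-1},{"x":0,"y":0,"z":2,"yaw":0,"gripper":-1},{"x":0,"y":0,"z":2,"yaw":0,"gripper":-1},{"x":0,"y":0,"z":2,"yaw":0,"gripper":-1},{"x":0,"y":0,"z":2,"yaw":0,"gripper":-1},{"x":0,"y":0,"z":0,"yaw":0,"gripper":-1},{"x":0,"y":0,"z":0,"yaw":0,"gripper":-1}]'; python3 -c "
from h import *
s=grab('scene','s2')['pixels'][130:330,280:440,::-1];e=grab('side','d2')['pixels'][120:260,180:360,::-1]
A=cv2.resize(s,None,fx=2.5,fy=2.5);B=cv2.resize(e,None,fx=2.2,fy=2.2)
o=np.zeros((500,800,3),np.uint8);o[:,:400]=A;o[:308,400:796]=B;cv2.imwrite('pics/m2.png',o)"
```

```text
time_s: 1.2
ee_pos: [529.5, 120.9, 155.3]
ee_rot: [-179.9, 0.0, 93.5]
force: [0.2, -0.4, 0.8]
gripper_width: 14.2
```

View pics/m2.png

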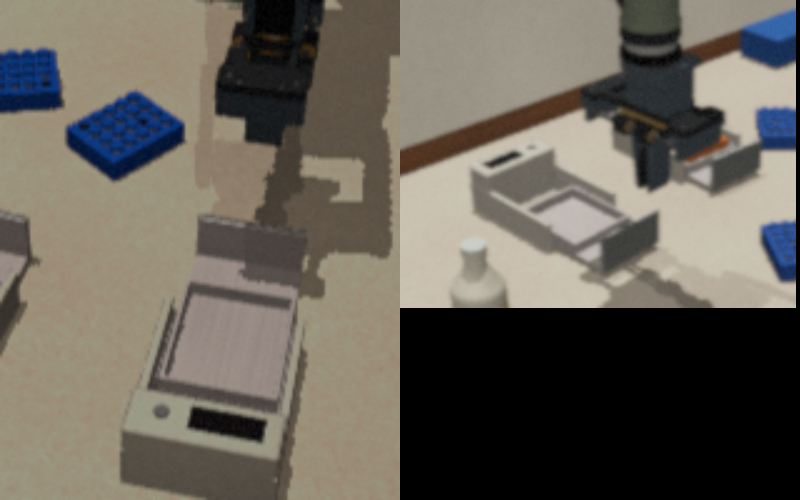

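The fingers, at about composite (275,130), are in front of the empty tray's lip and clear of the blue rack. Next I go down, then push.

```bash
python3 -m inch '[{"x":0,"y":0,"z":2,"yaw":0,"gripper":-1},{"x":0,"y":0,"z":2,"yaw":0,"gripper":-1},{"x":0,"y":0,"z":2,"yaw":0,"gripper":-1},{"x":0,"y":0,"z":2,"yaw":0,"gripper":-1},{"x":0,"y":0,"z":1.8,"yaw":0,"gripper":-1},{"x":0,"y":0.5,"z":0,"yaw":0,"gripper":-1},{"x":0,"y":0.5,"z":0,"yaw":0,"gripper":-1},{"x":0,"y":0.5,"z":0,"yaw":0,"gripper":-1},{"x":0,"y":0,"z":0,"yaw":0,"gripper":-1}]'; python3 -m inch '[{"x":0,"y":0.5,"z":0,"yaw":0,"gripper":-1},{"x":0,"y":0.5,"z":0,"yaw":0,"gripper":-1},{"x":0,"y":0.5,"z":0,"yaw":0,"gripper":-1},{"x":0,"y":0.5,"z":0,"yaw":0,"gripper":-1}]';python3 -m inch '[{"x":0,"y":0.5,"z":0,"yaw":0,"gripper":-1},{"x":0,"y":0.5,"z":0,"yaw":0,"gripper":-1},{"x":0,"y":0.5,"z":0,"yaw":0,"gripper":-1},{"x":0,"y":0.5,"z":0,"yaw":0,"gripper":-1}]'
```

```text
time_s: 2.05
ee_pos: [548.1, 122.3, 59.9]
ee_rot: [179.7, -0.0, 93.5]
force: [0.8, 0.2, 0.7]
gripper_width: 0.4
time_s: 2.38
ee_pos: [564.6, 123.1, 58.2]
ee_rot: [-179.9, 0.0, 93.5]
force: [-3.7, 0.4, 2.0]
gripper_width: 0.8
time_s: 2.72
ee_pos: [585.2, 124.1, 57.9]
ee_rot: [-180.0, 0.0, 93.5]
force: [-2.7, -0.3, 0.9]
gripper_width: 0.3
```

```bash
python3 -m inch '[{"x":0,"y":0.4,"z":0,"yaw":0,"gripper":-1},{"x":0,"y":0.4,"z":0,"yaw":0,"gripper":-1},{"x":0,"y":0.4,"z":0,"yaw":0,"gripper":-1}]';python3 -m inch '[{"x":0,"y":0.3,"z":0,"yaw":0,"gripper":-1},{"x":0,"y":0.3,"z":0,"yaw":0,"gripper":-1}]';python3 -m inch '[{"x":0,"y":0.2,"z":0,"yaw":0,"gripper":-1},{"x":0,"y":0.2,"z":0,"yaw":0,"gripper":-1}]'
```

```text
time_s: 2.97
ee_pos: [597.2, 124.8, 57.8]
ee_rot: [-180.0, 0.0, 93.5]
force: [-3.2, -1.6, 0.8]
gripper_width: 0.1
time_s: 3.13
ee_pos: [600.4, 125.0, 57.7]
ee_rot: [-179.6, 0.0, 93.5]
force: [-14.5, -2.2, 10.7]
gripper_width: 0.1
time_s: 3.3
ee_pos: [600.4, 125.0, 57.8]
ee_rot: [-179.1, 0.0, 93.5]
force: [-20.9, -2.3, 15.7]
gripper_width: 0.1
```

```bash
python3 -m inch '[{"x":0,"y":-1,"z":0,"yaw":0,"gripper":-1},{"x":0,"y":-2,"z":0,"yaw":0,"gripper":-1},{"x":0,"y":-1,"z":-1,"yaw":0,"gripper":-1},{"x":0,"y":0,"z":-3,"yaw":0,"gripper":-1},{"x":0,"y":0,"z":-3,"yaw":0,"gripper":-1},{"x":0,"y":0,"z":-3,"yaw":0,"gripper":-1},{"x":0,"y":-2,"z":-3,"yaw":0,"gripper":-1},{"x":0,"y":-2,"z":-3,"yaw":0,"gripper":-1},{"x":0,"y":0,"z":0,"yaw":0,"gripper":-1}]'; python3 -c "
from h import *
s=grab('scene','s3')['pixels'][195:340,190:420,::-1]
cv2.imwrite('pics/m3.png',cv2.resize(s,None,fx=3.4,fy=3.4,interpolation=cv2.INTER_CUBIC))"
```

```text
time_s: 4.05
ee_pos: [528.0, 121.6, 225.3]
ee_rot: [179.3, -0.1, 93.5]
force: [-0.2, -0.9, -0.1]
gripper_width: 0.6
```

View pics/m3.png

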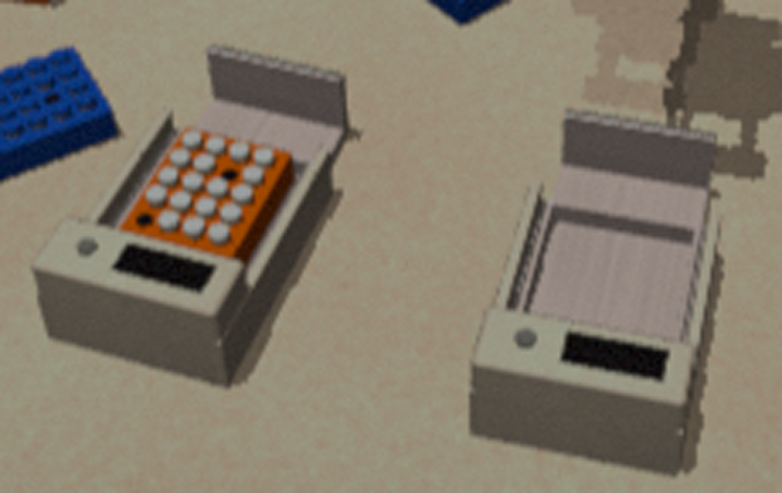

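The empty tray's lip has moved in to crop (566,113)-(714,135). I'll check its distance from the rear against the home tray's, and measure the full lip.

```bash
python3 - <<'E'
from h import *
a=load('s3')
def P(u,v,z): return ray(a,((u+.5)/3.4+190-.5,(v+.5)/3.4+195-.5),z)
m=(P(566,113,60)+P(714,135,60))/2; r=(P(472,370,72)+P(690,408,72))/2
print('empty lip',m,np.linalg.norm((r-m)[:2]))
# full: inner (lower, near) top edge; nest/rack front face top caps
for u,v,z in [(212,56,60),(344,82,60),(200,130,48),(275,150,48)]: print(P(u,v,z).round(1))
# predicted image (crop coords) of inner lip face bottom seam z=12, and lip tops
E
```

```text
empty lip [618.03653533 125.20375413  60.        ] 232.4697130111609
[ 634.9 -182.    60. ]
[634.4 -82.2  60. ]
[ 695.7 -166.    48. ]
[ 699.3 -109.1   48. ]
```

```bash
python3 -m inch '[{"x":0,"y":0,"z":0,"yaw":0.9,"gripper":-1},{"x":-2.5,"y":1.3,"z":0,"yaw":0,"gripper":-1},{"x":-2.5,"y":1.3,"z":0,"yaw":0,"gripper":-1},{"x":-2.5,"y":1.3,"z":0,"yaw":0,"gripper":-1},{"x":-2.5,"y":1.3,"z":0,"yaw":0,"gripper":-1},{"x":-2.5,"y":1.3,"z":0,"yaw":0,"gripper":-1},{"x":-2.5,"y":1.3,"z":0,"yaw":0,"gripper":-1},{"x":-2.5,"y":1.4,"z":0,"yaw":0,"gripper":-1},{"x":-2.5,"y":1.4,"z":0,"yaw":0,"gripper":-1},{"x":-2.5,"y":1.4,"z":0,"yaw":0,"gripper":-1},{"x":-2.8,"y":1.35,"z":0,"yaw":0,"gripper":-1}]'; python3 -m inch '[{"x":0,"y":0,"z":3,"yaw":0,"gripper":-1},{"x":0,"y":0,"z":3,"yaw":0,"gripper":-1},{"x":0,"y":0,"z":3,"yaw":0,"gripper":-1},{"x":0,"y":0,"z":2.5,"yaw":0,"gripper":-1},{"x":0,"y":0,"z":0,"yaw":0,"gripper":-1},{"x":0,"y":0,"z":0,"yaw":0,"gripper":-1}]'; python3 -c "
from h import *
s=grab('scene','s4')['pixels'][180:300,190:310,::-1];e=grab('side','d4')['pixels'][120:220,260:360,::-1]
o=np.hstack([cv2.resize(s,(400,400),interpolation=cv2.INTER_CUBIC),cv2.resize(e,(400,400),interpolation=cv2.INTER_CUBIC)]);cv2.imwrite('pics/m4.png',o)"
```

```text
time_s: 5.02
ee_pos: [657.4, -135.6, 216.8]
ee_rot: [180.0, -0.0, 89.0]
force: [0.4, 0.5, 0.2]
gripper_width: 0.5
time_s: 5.52
ee_pos: [655.8, -134.4, 101.1]
ee_rot: [-179.8, -0.0, 89.0]
force: [-0.7, -0.5, 0.2]
gripper_width: 0.5
```

View pics/m4.png

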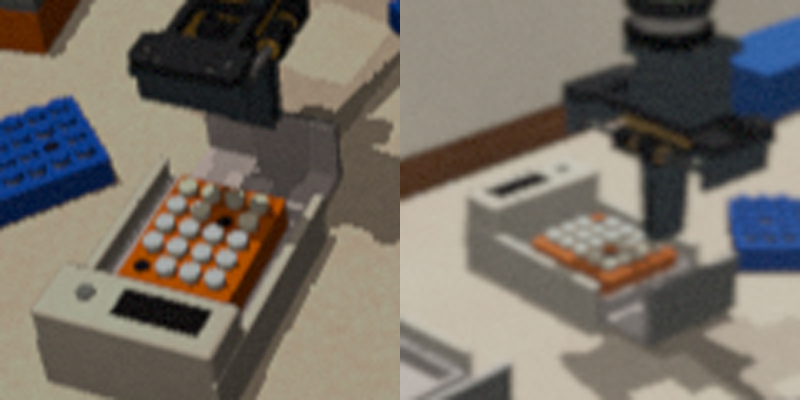

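The fingertip is above the pocket between lip and rack in both views (scene crop (272,120), side crop (662,235)). Going down slowly.

```bash
python3 -m inch '[{"x":0,"y":-0.2,"z":1,"yaw":0,"gripper":-1},{"x":0,"y":0,"z":1,"yaw":0,"gripper":-1},{"x":0,"y":0,"z":1,"yaw":0,"gripper":-1},{"x":0,"y":0,"z":1,"yaw":0,"gripper":-1},{"x":0,"y":0,"z":0.4,"yaw":0,"gripper":-1},{"x":0,"y":0,"z":0,"yaw":0,"gripper":-1}]'; python3 -m inch '[{"x":0,"y":-0.3,"z":0,"yaw":0,"gripper":-1},{"x":0,"y":-0.3,"z":0,"yaw":0,"gripper":-1},{"x":0,"y":-0.3,"z":0,"yaw":0,"gripper":-1},{"x":0,"y":-0.3,"z":0,"yaw":0,"gripper":-1}]'; python3 -m inch '[{"x":0,"y":-0.3,"z":0,"yaw":0,"gripper":-1},{"x":0,"y":-0.3,"z":0,"yaw":0,"gripper":-1},{"x":0,"y":-0.3,"z":0,"yaw":0,"gripper":-1},{"x":0,"y":-0.3,"z":0,"yaw":0,"gripper":-1}]'
```

```text
time_s: 6.12
ee_pos: [653.1, -134.2, 57.1]
ee_rot: [-179.8, -0.0, 89.0]
force: [-0.7, -0.2, -0.1]
gripper_width: 0.6
time_s: 6.45
ee_pos: [642.0, -134.3, 59.5]
ee_rot: [179.9, 0.0, 89.0]
force: [0.0, -0.0, -0.4]
gripper_width: 0.2
time_s: 6.78
ee_pos: [630.7, -134.0, 59.5]
ee_rot: [179.9, 0.0, 89.0]
force: [3.1, -0.4, 0.9]
gripper_width: 0.4
```

```bash
python3 -m inch '[{"x":0,"y":-0.4,"z":0.1,"yaw":0,"gripper":-1},{"x":0,"y":-0.4,"z":0.1,"yaw":0,"gripper":-1},{"x":0,"y":-0.4,"z":0,"yaw":0,"gripper":-1},{"x":0,"y":-0.4,"z":0,"yaw":0,"gripper":-1},{"x":0,"y":-0.4,"z":0,"yaw":0,"gripper":-1},{"x":0,"y":-0.4,"z":0,"yaw":0,"gripper":-1},{"x":0,"y":-0.4,"z":0,"yaw":0,"gripper":-1},{"x":0,"y":-0.4,"z":0,"yaw":0,"gripper":-1},{"x":0,"y":-0.4,"z":0,"yaw":0,"gripper":-1},{"x":0,"y":-0.4,"z":0,"yaw":0,"gripper":-1}]'; python3 -m inch '[{"x":0,"y":-0.4,"z":0,"yaw":0,"gripper":-1},{"x":0,"y":-0.4,"z":0,"yaw":0,"gripper":-1},{"x":0,"y":-0.4,"z":0,"yaw":0,"gripper":-1},{"x":0,"y":-0.4,"z":0,"yaw":0,"gripper":-1},{"x":0,"y":-0.4,"z":0,"yaw":0,"gripper":-1},{"x":0,"y":-0.4,"z":0,"yaw":0,"gripper":-1},{"x":0,"y":-0.4,"z":0,"yaw":0,"gripper":-1},{"x":0,"y":-0.4,"z":0,"yaw":0,"gripper":-1}]'
```

```text
time_s: 7.62
ee_pos: [589.7, -133.2, 56.9]
ee_rot: [-180.0, -0.0, 89.0]
force: [3.2, 1.3, 1.3]
gripper_width: 0.4
time_s: 8.28
ee_pos: [557.6, -132.7, 56.8]
ee_rot: [-180.0, -0.0, 89.0]
force: [2.9, 1.8, 0.2]
gripper_width: 0.3
```

```bash
python3 -m inch '[{"x":0,"y":-0.3,"z":0,"yaw":0,"gripper":-1},{"x":0,"y":-0.3,"z":0,"yaw":0,"gripper":-1},{"x":0,"y":-0.3,"z":0,"yaw":0,"gripper":-1},{"x":0,"y":-0.3,"z":0,"yaw":0,"gripper":-1},{"x":0,"y":-0.3,"z":0,"yaw":0,"gripper":-1}]'; python3 -m inch '[{"x":0,"y":-0.3,"z":0,"yaw":0,"gripper":-1},{"x":0,"y":-0.3,"z":0,"yaw":0,"gripper":-1}]'; python3 -m inch '[{"x":0,"y":-0.3,"z":0,"yaw":0,"gripper":-1},{"x":0,"y":-0.3,"z":0,"yaw":0,"gripper":-1}]'
```

```text
time_s: 8.7
ee_pos: [542.9, -132.5, 56.9]
ee_rot: [-180.0, 0.0, 89.0]
force: [2.9, 1.8, -0.9]
gripper_width: 0.2
time_s: 8.87
ee_pos: [536.8, -132.4, 56.9]
ee_rot: [180.0, 0.0, 89.0]
force: [3.3, 2.0, -0.4]
gripper_width: -0.1
time_s: 9.03
ee_pos: [530.9, -132.3, 57.0]
ee_rot: [180.0, 0.0, 89.0]
force: [2.7, 0.6, -0.1]
gripper_width: 0.2
```

```bash
for i in 1; do :; done; python3 -m inch '[{"x":0,"y":-0.2,"z":0,"yaw":0,"gripper":-1},{"x":0,"y":-0.2,"z":0,"yaw":0,"gripper":-1}]'; python3 -m inch '[{"x":0,"y":-0.2,"z":0,"yaw":0,"gripper":-1},{"x":0,"y":-0.2,"z":0,"yaw":0,"gripper":-1}]'
```

```text
time_s: 9.2
ee_pos: [530.2, -132.6, 57.5]
ee_rot: [179.5, 0.0, 88.9]
force: [11.2, 2.5, -5.5]
gripper_width: 0.5
time_s: 9.37
ee_pos: [530.0, -132.9, 58.2]
ee_rot: [179.1, 0.1, 88.9]
force: [18.6, 2.9, -7.8]
gripper_width: 0.5
```

That is the stop: force rose and travel was about 110 mm. Next I free the finger, lift, move clear and check.

```bash
python3 -m inch '[{"x":0,"y":0.5,"z":0,"yaw":0,"gripper":-1},{"x":0,"y":0.5,"z":0,"yaw":0,"gripper":-1},{"x":0,"y":0.5,"z":0,"yaw":0,"gripper":-1},{"x":0,"y":0,"z":0,"yaw":0,"gripper":-1},{"x":0,"y":0,"z":-1,"yaw":0,"gripper":-1},{"x":0,"y":0,"z":-2,"yaw":0,"gripper":-1},{"x":0,"y":0,"z":-3,"yaw":0,"gripper":-1},{"x":0,"y":0,"z":-3,"yaw":0,"gripper":-1},{"x":0,"y":0,"z":-3,"yaw":0,"gripper":-1},{"x":0,"y":0,"z":-3,"yaw":0,"gripper":-1},{"x":0,"y":0,"z":-3,"yaw":0,"gripper":-1}]'; python3 -m inch '[{"x":0,"y":-3,"z":-2,"yaw":0,"gripper":-1},{"x":0,"y":-3,"z":-2,"yaw":0,"gripper":-1},{"x":0,"y":-3,"z":-2,"yaw":0,"gripper":-1},{"x":0,"y":-3,"z":-2,"yaw":0,"gripper":-1},{"x":0,"y":0,"z":0,"yaw":0,"gripper":-1},{"x":0,"y":0,"z":0,"yaw":0,"gripper":-1}]'; python3 -c "
from h import *
s=grab('scene','s5')['pixels'][140:340,170:430,::-1]
cv2.imwrite('pics/m5.png',cv2.resize(s,None,fx=3,fy=3,interpolation=cv2.INTER_CUBIC))"
```

```text
time_s: 10.28
ee_pos: [536.9, -132.4, 239.0]
ee_rot: [-179.9, 0.0, 89.0]
force: [-0.0, 0.3, -0.9]
gripper_width: 0.8
time_s: 10.78
ee_pos: [416.9, -130.4, 318.8]
ee_rot: [179.8, 0.1, 88.9]
force: [-0.3, -0.3, -0.7]
gripper_width: 0.6
```

View pics/m5.png

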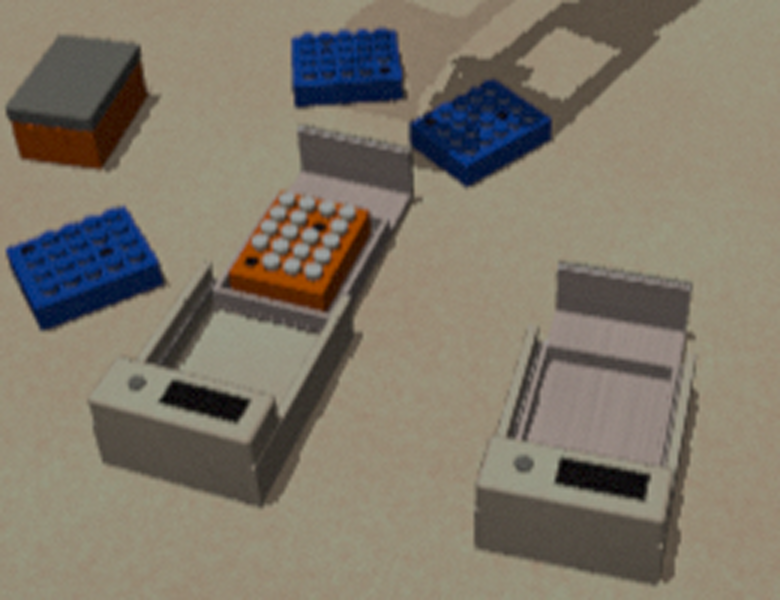

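The full tray is out, with its lip at crop (300,127)-(413,150) and the rack seated in its nest. The empty tray is home, and the blue racks and tip box are where they were. One measurement before handing in.

```bash
python3 - <<'E'
from h import *
a=load('s5')
def P(u,v,z): return ray(a,((u+.5)/3-.5+170,(v+.5)/3-.5+140),z)
m=(P(300,127,60)+P(413,150,60))/2; r=(P(92,400,72)+P(257,447,72))/2
print('full outer edge',m,'out',np.linalg.norm((r-m)[:2])-233)
m=(P(558,264,60)+P(690,285,60))/2; r=(P(478,492,72)+P(668,525,72))/2
print('empty out',np.linalg.norm((r-m)[:2])-233)
print(env.job_done())
E
```

```text
full outer edge [ 518.55276939 -131.11863562   60.        ] out 106.25745632551605
empty out -0.6025110882684714
the job is handed in; nothing more can be done
None
```

Both steps are done and the job is handed in, with no verdict reported. The arm was clear of everything when I handed it in.

- **Empty tray:** I pushed it home with the closed fingers until it hit its stop, where the force rose from about 3 N to about 21 N. The last picture puts it 0.6 mm from home, which is within measuring error.
- **Rack tray:** Only after that, I hooked a closed fingertip behind its lip and drew it out to the stop. The pull stayed near 3 N, then rose to about 19 N as the arm stopped moving.
- **Disagreement:** The picture puts the rack tray at 106 mm rather than 110 mm. Measured the same way while home, its lip read about 3 mm short. The tool's travel and the force rise both indicate the stop, so I relied on those.
- **Rest of the bench:** In the last picture the rack sits in its nest, and the tip box and the blue look-alikes show no movement. The wash bottle and beaker were outside that crop, and the arm did not go near them.
- **Limits:** The job took about 11 s of the 48 s allowed. The first two move commands were refused for missing fields and moved nothing.

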